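# Turn the mould board round in its stand

## Robot

A 6-joint arm with a two-finger parallel gripper is mounted at the origin on a cart in front of the work surface, level with it; the furniture and walls round the work are solid. World frame = base frame: x ahead of the robot, y to its left, z up, the work surface at z = 0. Lengths are in mm, angles in degrees, forces in N, time in s.
With the tool pointing down it reaches from about 375 to 825 mm from the base axis. Payload 5.5 kg.
Tool frame: the origin (TCP) lies on the centre line of the jaws, within the pads' length; the fingertips stand 22 mm ahead of it and the grasp point (between the pads) lies 3 mm ahead of it; z points along the fingers, x is the direction in which the jaws open and shut, and the axes are right-handed (so a half turn about z gives the same grasp; the last joint's range is limited). The gripper opens to 85 mm and grips with 20 to 120 N. Pads are 22 mm wide; open, the fingers measure 114 mm over their backs; the gripper's body (76 mm by 85 mm) begins 54 mm behind the grasp point. The pads swing forward as they close: fully open they stand 13 mm farther back than shut.
Start: joints at [65.432, 17.962, -2.699, 69.339, 0, 90], TCP at [249.464, 545.676, 253.299] pointing down, gripper open.
Joint ranges: [-152.73, 152.73], [-39.44, 99.34], [-58.76, 71.6], [-118.89, 123.64], [-81.53, 83.1], [-180, 180]. Speed limits (degrees/s): [136.94, 136.94, 172.46, 180, 180, 180].

## Interface

Orientations are given as a 3x3 rotation matrix whose columns are the frame's x, y, z axes.
In Python, from station import manip gives the robot as it stands.
- The arm moves only by the shell command python3 -m creep 'ROWS' [FORCE]. ROWS is JSON, one flat list of numbers, 7 for each row, row after row: the closure in counts, from 0 (fully open) to 255 (shut), then the shift along the world's x, y, z in mm, then the turn, a rotation vector about the world's x, y, z in rad. In form: [claw, x, y, z, rx, ry, rz, claw, x, y, z, rx, ry, rz, ...]. A call has 1 to 20 rows; each row shifts and turns the commanded pose from where the row before left it; what a row does not reach is not made up. A row lasts 1/8 s, in which the tool goes at most 62.5 mm and 10.7 degrees, less where a joint would pass 70% of its speed; a pose out of reach is approached as far as the arm can. A call with a gripper value outside its range is refused whole. The fingers move at their own pace and stop on an object; FORCE is the grip in N (left out, the last holds). Time passes only in rows, so rows that do not move let the fingers close. It gives the time, the measured TCP pose, the force and the opening at its end, in the units of the state.
- manip.get_obs(): the state, without advancing time (a new reading comes with each control period).
- manip.read_camera(name): name is "scene" or "top" or "wrist"; returns the picture (420x560x3 uint8, red, green, blue); there is no depth.
- manip.get_calibration(name): a dict with "vfov" (degrees; the focal length in pixels is half the picture's height over the tangent of half this angle, whatever the lens; pixels are square), "cx", "cy" (the principal point, pixels), "xyz" and "attitude" of the camera in the world; the wrist camera has in their place "T_tool_cam" (4x4, takes a point from camera to tool coordinates, whose origin is the TCP and whose axes are the tool frame's). Camera axes: x right, y down, z forward; pixel columns grow to the right and rows downward; lengths in mm; the calibration is good to about 2 mm. A picture is of the moment at which its call begins: read the wrist's pose just before it. get_calibration takes no time and is no camera call.
- manip.close_job(): hands the job in, once; it reports no verdict.
The state is a dict: "time": time; "q": joint angles; "joint_velocities": joint speeds; "tau": joint torques, N m; "tcp_pos": TCP position; "eef_rot": TCP orientation; "contact_force": force on the tool from outside, world axes, zero at the start; "moment": the same for the moment, N m; "grip_width": opening from 0.0 (shut) to 1.0 (fully open).
Only numpy, scipy, OpenCV 4.12 (cv2) and the standard library are available. Lean on these libraries where they do the work, as an engineer would, in place of code of your own. Each camera call takes 0.05 s, during which the arm holds its last target. There are 200 camera calls.

## Task

Two wooden mould boards lean side by side in the steel stand. One of them shows you its plain back: turn that board round so that its hollowed face looks out of the front of the stand, and set it back in the same place, same end up, leaning against the back panel. Do not shift the other board.

Things in the scene. Friction and masses are not known exactly. Their poses are not given: they have to be found in the camera images.
- turned_board: the board to turn: pale wood, 80 wide, 130 tall, 10 mm thick, 90 g; its plain back faces out of the stand at first. Four round 26 mm hollows are in its own +x face (6 mm deep), all within 86 mm of the lower end; above, both sides are plain: pinch it there across the 10 mm. Origin: centre of the lower edge, mid-thickness; z up along the board, y along its width
- other_board: the neighbouring board, same size and wood, already showing its hollowed face (four square hollows, in its own -x face); leave it alone. Origin and z, y axes as for the first. Boards stand 110 mm apart centre to centre; which is left or right varies
- stand: fixed steel stand, 230 mm wide: ledge with front lip and back panel, all leaning back 0.25 rad, so board tops lean to its +x; front is -x, y along the ledge, z up. Origin: on the table below the crease of ledge and panel, which is 40 mm up. The ledge, square to the panel, is 24 mm deep to the 12 mm high lip; the panel is 70 mm high along the slope. A board rests flat on the panel
- turned_board_hollow_side (a point): a point in the air straight out from the hollowed face of the board to turn (board x = 0.06, y = 0, z = 0.06): behind the stand's panel at first
Not all that is in view belongs to the job. What is shaped like the turned_board but green or turquoise is not meant.

How it is judged:
By the outcome, as a careful person would: the job done as asked, in the order asked, and still so for the second after the job is handed in, with the robot touching nothing.
It also fails if it takes over 48 s, if anything falls off the work surface, if the arm or the gripper's body presses on something with over 40 N, if the wrist force passes 120 N, or if a joint passes its speed limit or range.

## Working session

There is one attempt and no reset: what is moved stays moved. The work goes in short steps, Python scripts to look and compute and a shell command to move; the robot and the scene stay as the last step left them, time stands still between calls to the robot, and variables do not carry over. Pictures are saved under pics/ and viewed, about 8 in all and at most 12, crops included, and the job is handed in when it is done.

```bash
mkdir -p pics; ls; cat > h.py <<'E'
import numpy as np,cv2
from station import manip
def save(n,f,crop=None,s=1):
    im=manip.read_camera(n)
    im=cv2.cvtColor(np.asarray(im),cv2.COLOR_RGB2BGR)
    cv2.imwrite(f'pics/{f}_raw.png',im)
    if crop: x0,y0,x1,y1=crop; im=im[y0:y1,x0:x1]
    if s!=1: im=cv2.resize(im,None,fx=s,fy=s,interpolation=cv2.INTER_CUBIC)
    cv2.imwrite(f'pics/{f}.png',im)
def cam(n,obs=None):
    c=manip.get_calibration(n); f=210/np.tan(np.radians(c['vfov'])/2)
    if 'T_tool_cam' in c:
        T=np.array(c['T_tool_cam']); R=np.array(obs['eef_rot']); p=np.array(obs['tcp_pos'])
        return f,c['cx'],c['cy'],R@T[:3,3]+p,R@T[:3,:3]
    return f,c['cx'],c['cy'],np.array(c['xyz']),np.array(c['attitude'])
def ray(C,u,v):
    f,cx,cy,p,R=C; d=R@np.array([(u-cx)/f,(v-cy)/f,1]); return p,d/np.linalg.norm(d)
def tri(*rs):
    A=0;b=0
    for p,d in rs:
        P=np.eye(3)-np.outer(d,d); A=A+P; b=b+P@p
    x=np.linalg.solve(A,b); return x,[np.linalg.norm((np.eye(3)-np.outer(d,d))@(x-p)) for p,d in rs]
def proj(C,X):
    f,cx,cy,p,R=C; q=R.T@(np.array(X)-p); return cx+f*q[0]/q[2],cy+f*q[1]/q[2]
E
python3 - <<'E'
from h import *
np.set_printoptions(precision=3,suppress=True)
o=manip.get_obs();print(o)
for n in('scene','top','wrist'): print(n,manip.get_calibration(n)); save(n,n+'0')
a=np.vstack([cv2.imread(f'pics/{n}0.png') for n in('scene','top')])
b=np.hstack([cv2.imread(f'pics/{n}0.png') for n in('scene','top')])
cv2.imwrite('pics/both.png',cv2.resize(b,(800,300),interpolation=cv2.INTER_AREA))
E
```

```text
pics
{'time': 0.0, 'q': array([65.432, 18.004, -2.755, 69.339,  0.002, 90.   ]), 'joint_velocities': array([ 0.024, -0.095,  0.098,  0.081, -0.131,  0.054]), 'tau': array([  0.   , -53.959,  33.975,   0.019,  -0.   ,   0.   ]), 'tcp_pos': array([249.233, 545.193, 252.432]), 'eef_rot': array([[ 0.416,  0.909, -0.001],
       [ 0.909, -0.416, -0.002],
       [-0.002, -0.   , -1.   ]]), 'contact_force': array([-0.005,  0.   ,  0.18 ]), 'moment': array([ 0.032, -0.03 ,  0.003]), 'grip_width': 1.0004756145743052}
scene {'vfov': 46.45760893359099, 'cx': 279.6917375971831, 'cy': 215.2601356750739, 'xyz': array([ -76.628, -539.961,  971.252]), 'attitude': array([[ 0.775, -0.437,  0.456],
       [-0.632, -0.54 ,  0.556],
       [ 0.003, -0.719, -0.695]])}
top {'vfov': 42.025554906333696, 'cx': 279.2232640963622, 'cy': 214.82955263383775, 'xyz': array([ 427.287,  153.518, 1644.207]), 'attitude': array([[ 0.012, -0.999,  0.047],
       [-1.   , -0.012,  0.006],
       [-0.005, -0.047, -0.999]])}
wrist {'vfov': 70.44425488704675, 'cx': 282.9143847420138, 'cy': 208.8743620349059, 'T_tool_cam': array([[   1.   ,    0.   ,    0.001,    1.217],
       [  -0.   ,    0.965,    0.263,  -67.85 ],
       [  -0.   ,   -0.263,    0.965, -121.476],
       [   0.   ,    0.   ,    0.   ,    1.   ]])}
```

View pics/scene0.png

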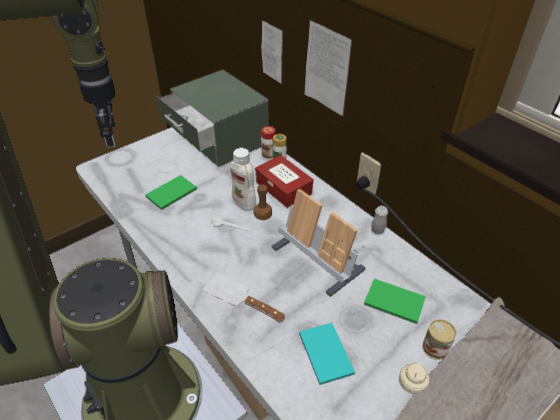

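View pics/top0.png

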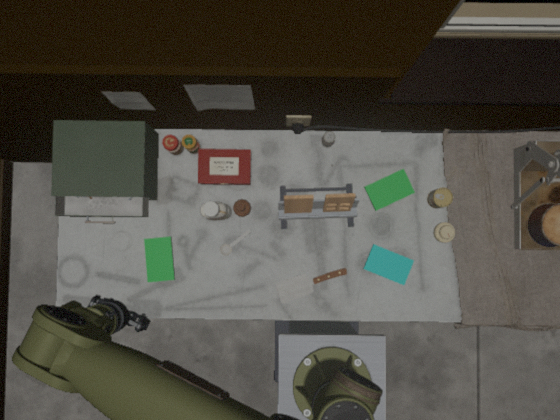

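The scene view shows the stand at about (320,245). The left board (304,218) shows a plain face and the right one (338,243) has square hollows. Lookalikes are the green slabs at (171,192) and (395,300) and the turquoise one at (327,352), all ruled out by colour. I choose the left wooden board and will check it in a close crop.

```bash
python3 - <<'E'
from h import *
a=cv2.imread('pics/scene0_raw.png')[180:300,265:375]; b=cv2.imread('pics/top0_raw.png')[175:235,270:365]
a=cv2.resize(a,None,fx=5,fy=5,interpolation=cv2.INTER_CUBIC)[:600]
cv2.imwrite('pics/a.png',a)
cv2.imwrite('pics/b.png',cv2.resize(b,None,fx=8,fy=8,interpolation=cv2.INTER_CUBIC))
E
```

```text
(no output)
```

View pics/a.png

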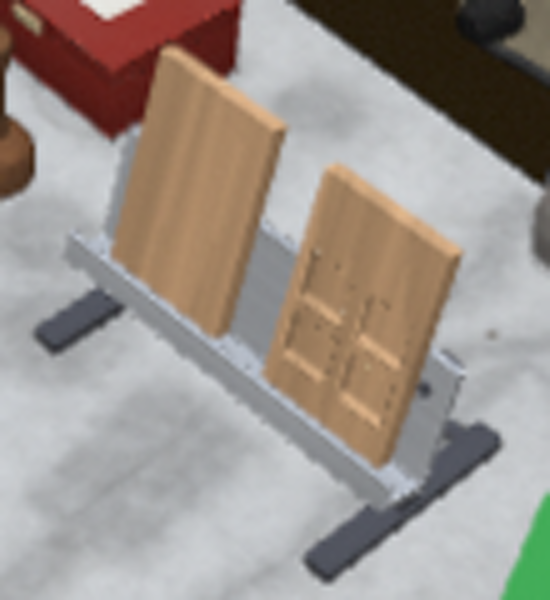

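View pics/b.png

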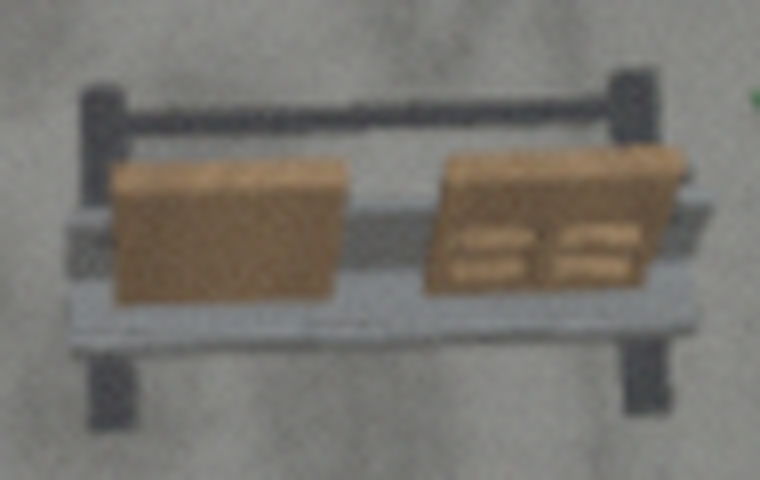

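```bash
cat > fit.py <<'E'
from h import *
from scipy.optimize import least_squares
S,C_=np.sin(.25),np.cos(.25); up=np.array([S,0,C_]); nf=np.array([-C_,0,S])
def P(p,y,h,t): # stand coords: along ledge y, height h along slope, t out of panel
    x0,y0,yaw=p[:3]; q=up*h+nf*t+np.array([0,y,40]); c,s=np.cos(yaw),np.sin(yaw)
    return np.array([x0+c*q[0]-s*q[1],y0+s*q[0]+c*q[1],q[2]])
E
cat > f1.py <<'E'
from fit import *
A=[('L',40,130,0,172,46),('L',-40,130,0,285,127),('L',-40,130,10,277,133),('L',40,130,10,163,60),
('R',40,130,0,335,164),('R',-40,130,0,461,250),('R',-40,130,10,457,262),('S',115,12,24,68,237),('S',-115,12,24,400,497)]
B=[('L',40,130,0,112,163),('L',-40,130,0,347,158),('L',40,130,10,112,190),('L',-40,130,10,347,187),
('R',40,130,0,447,157),('R',-40,130,0,688,148),('R',40,130,10,443,185),('R',-40,130,10,685,175)]
obs=[('scene',k,y,h,t,265+u/5-.4,180+v/5-.4) for k,y,h,t,u,v in A]+[('top',k,y,h,t,270+u/8-.44,175+v/8-.44) for k,y,h,t,u,v in B]
cs={n:cam(n) for n in('scene','top')}
def r(p):
    e=[]
    for n,k,y,h,t,u,v in obs:
        X=P(p,y+{'L':p[3],'R':p[4],'S':0}[k],h,t); a=proj(cs[n],X); e+=[a[0]-u,a[1]-v]
    return np.array(e)
s=least_squares(r,[620,150,0,55,-55],loss='soft_l1',x_scale=[100,100,.1,10,10])
np.set_printoptions(precision=2,suppress=True)
print(s.x,np.degrees(s.x[2]));print(s.fun.reshape(-1,2))
# free triangulation of left board top corners
for i,j in((0,0),(1,1),(2,3),(3,2)):
    a=obs[i];b=obs[9+j];x=tri(ray(cs['scene'],*a[5:]),ray(cs['top'],*b[5:]));print(x, P(s.x,a[2]+s.x[3],a[3],a[4]))
p=s.x
for h in(60,110): print('centre',h,P(p,p[3],h,5))
c,sn=np.cos(p[2]),np.sin(p[2])
z=-np.array([c*S,sn*S,C_]); x=-np.array([-c*C_,-sn*C_,S]);y=np.cross(z,x);R=np.c_[x,y,z];print('Rgoal',R)
from scipy.spatial.transform import Rotation as Ro
o=manip.get_obs();print('rotvec',(Ro.from_matrix(R)*Ro.from_matrix(o['eef_rot']).inv()).as_rotvec())
E
python3 f1.py
```

```text
[522.95  43.55   0.04  64.13 -49.28] 2.5179597563399216
[[-0.18 -0.19]
 [-0.13 -0.18]
 [-1.3  -0.33]
 [-1.17 -2.06]
 [-0.18 -0.46]
 [-0.26  0.32]
 [-2.18 -0.83]
 [ 1.98 -0.49]
 [ 0.09 -0.89]
 [ 0.58  0.31]
 [ 0.7  -0.01]
 [ 0.69  0.43]
 [ 0.87 -0.15]
 [ 0.52 -0.28]
 [-0.1  -0.11]
 [ 1.22 -0.29]
 [ 0.54  0.  ]]
(array([551.82, 150.31, 163.68]), [np.float64(0.38401562000698936), np.float64(0.3840156200070694)]) [550.5  148.99 165.96]
(array([554.72,  70.34, 163.98]), [np.float64(0.7741868245949864), np.float64(0.7741868245948919)]) [554.02  69.07 165.96]
(array([546.  ,  69.24, 165.79]), [np.float64(2.4642926937278746), np.float64(2.46429269372787)]) [544.34  68.64 168.43]
(array([543.85, 149.5 , 159.21]), [np.float64(1.4969581181833358), np.float64(1.4969581181835936)]) [540.82 148.56 168.43]
centre 60 [530.12 108.05  99.37]
centre 110 [542.48 108.6  147.82]
Rgoal [[ 0.97  0.04 -0.25]
 [ 0.04 -1.   -0.01]
 [-0.25  0.   -0.97]]
rotvec [-0.15  0.22 -1.09]
```

The crop confirms the choice: the left board is plain and the right one has four square hollows. The fit agrees between the two views: the top is at z≈166, the yaw is 2.5°, and the board's top centre is near (548,109). I'll move above it.

```bash
python3 -m creep '[0,23,-31,1.5,-0.0107,0.0157,-0.078,0,23,-31,1.5,-0.0107,0.0157,-0.078,0,23,-31,1.5,-0.0107,0.0157,-0.078,0,23,-31,1.5,-0.0107,0.0157,-0.078,0,23,-31,1.5,-0.0107,0.0157,-0.078,0,23,-31,1.5,-0.0107,0.0157,-0.078,0,23,-31,1.5,-0.0107,0.0157,-0.078,0,23,-31,1.5,-0.0107,0.0157,-0.078,0,23,-31,1.5,-0.0107,0.0157,-0.078,0,23,-31,1.5,-0.0107,0.0157,-0.078,0,23,-31,1.5,-0.0107,0.0157,-0.078,0,23,-31,1.5,-0.0107,0.0157,-0.078,0,23,-31,1.5,-0.0107,0.0157,-0.078,0,23,-31,1.5,-0.0107,0.0157,-0.078,0,0,0,0,0,0,0,0,0,0,0,0,0,0]' 40
python3 - <<'E'
from h import *
import json
np.set_printoptions(precision=3,suppress=True)
o=manip.get_obs(); print(o['q'],o['tcp_pos'],o['eef_rot'],o['contact_force'])
save('wrist','w1')
C=cam('wrist',o)
from fit import *
p=[522.95,43.55,.044,64.13]
for y,h,t in((40,130,0),(-40,130,0),(40,130,10),(-40,130,10),(40,70,0)): print(y,h,t,proj(C,P(p,p[3]+y,h,t)))
E
```

```text
time: 2.15
tcp_pos: [571.1, 111.8, 273.9]
eef_rot: [[0.967, 0.044, -0.251], [0.043, -0.999, -0.012], [-0.251, 0.001, -0.968]]
contact_force: [-0.2, 0.1, 0.4]
grip_width: 1.002
[10.101 28.225 13.142 89.342  1.845 97.342] [571.15  111.85  273.882] [[ 0.967  0.044 -0.251]
 [ 0.043 -0.999 -0.012]
 [-0.251  0.001 -0.968]] [-0.177  0.146  0.354]
40 130 0 (np.float64(295.2095378486569), np.float64(168.16925428409803))
-40 130 0 (np.float64(294.1277173614301), np.float64(262.8641468169272))
40 130 10 (np.float64(282.2962523510008), np.float64(168.155096118393))
-40 130 10 (np.float64(282.298835357694), np.float64(262.8358701207495))
40 70 0 (np.float64(293.010557753439), np.float64(159.99811160121527))
```

View pics/w1.png

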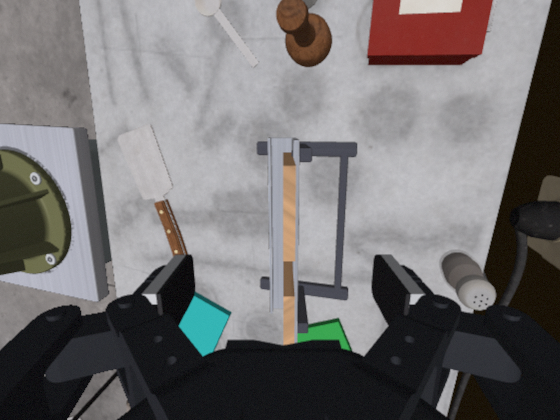

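The wrist view shows the board's top edge at u 282–296, v ≈165–262. The projection gives 282–295 and 168–263, so they agree. I'll centre, descend along the board and close.

```bash
python3 -m creep '[0,3.5,-2,0,0,0,0,0,-2.6,-0.1,-10.3,0,0,0,0,-2.6,-0.1,-10.3,0,0,0,0,-2.6,-0.1,-10.3,0,0,0,0,-2.6,-0.1,-10.3,0,0,0,0,-2.6,-0.1,-10.3,0,0,0,0,-2.6,-0.1,-10.3,0,0,0,0,-2.6,-0.1,-10.3,0,0,0,0,-2.6,-0.1,-10.3,0,0,0,0,-2.6,-0.1,-10.3,0,0,0,0,-2.6,-0.1,-10.3,0,0,0,0,-2.6,-0.1,-10.3,0,0,0,0,-2.6,-0.1,-10.3,0,0,0,0,0,0,0,0,0,0,0]'
python3 - <<'E'
from h import *
np.set_printoptions(precision=3,suppress=True)
o=manip.get_obs(); print(o['tcp_pos'],o['contact_force'])
save('scene','s2',(265,130,385,300),1)
save('wrist','w2')
a=cv2.imread('pics/s2.png');b=cv2.imread('pics/w2.png')
a=cv2.resize(a,None,fx=420/170,fy=420/170,interpolation=cv2.INTER_CUBIC)
cv2.imwrite('pics/c2.png',np.hstack([a,b])[:, :800])
E
```

```text
[570.913 112.271 274.108] [-0.484  0.781  0.256]invalid input at $: expected a multiple of 7 numbers
```

View pics/c2.png

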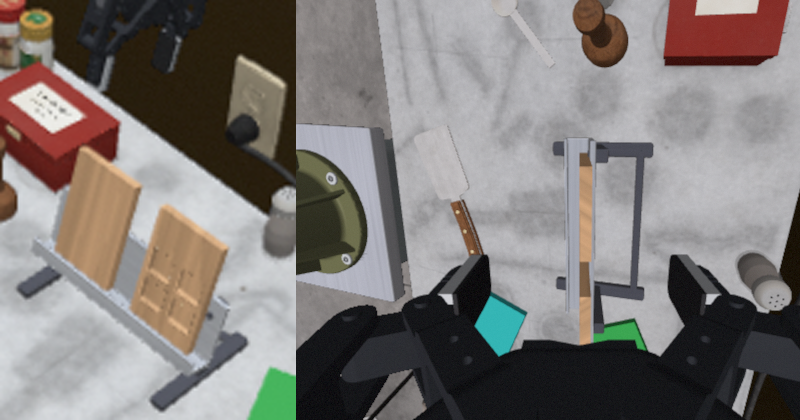

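The call was refused because I miscounted the zeros, so nothing moved. The picture shows the gripper still above the boards. I'll resend it.

```bash
python3 -m creep '[0,3.5,-2,0,0,0,0, 0,-2.6,-0.1,-10.3,0,0,0, 0,-2.6,-0.1,-10.3,0,0,0, 0,-2.6,-0.1,-10.3,0,0,0, 0,-2.6,-0.1,-10.3,0,0,0, 0,-2.6,-0.1,-10.3,0,0,0, 0,-2.6,-0.1,-10.3,0,0,0, 0,-2.6,-0.1,-10.3,0,0,0, 0,-2.6,-0.1,-10.3,0,0,0, 0,-2.6,-0.1,-10.3,0,0,0, 0,-2.6,-0.1,-10.3,0,0,0, 0,-2.6,-0.1,-10.3,0,0,0, 0,-2.6,-0.1,-10.3,0,0,0, 0,0,0,0,0,0,0]'
python3 - <<'E'
from h import *
np.set_printoptions(precision=3,suppress=True)
o=manip.get_obs(); print(o['tcp_pos'],o['contact_force'])
save('scene','s3',(265,130,385,300),1)
save('wrist','w3')
a=cv2.imread('pics/s3.png');b=cv2.imread('pics/w3.png')
a=cv2.resize(a,None,fx=420/170,fy=420/170,interpolation=cv2.INTER_CUBIC)
cv2.imwrite('pics/c3.png',np.hstack([a,b])[:, :800])
E
```

```text
time: 4.05
tcp_pos: [542.9, 108.4, 149.8]
eef_rot: [[0.967, 0.044, -0.252], [0.042, -0.999, -0.013], [-0.252, 0.002, -0.968]]
contact_force: [0.4, -0.3, 0.2]
grip_width: 1.0
[542.945 108.371 149.781] [ 0.448 -0.252  0.247]
```

View pics/c3.png

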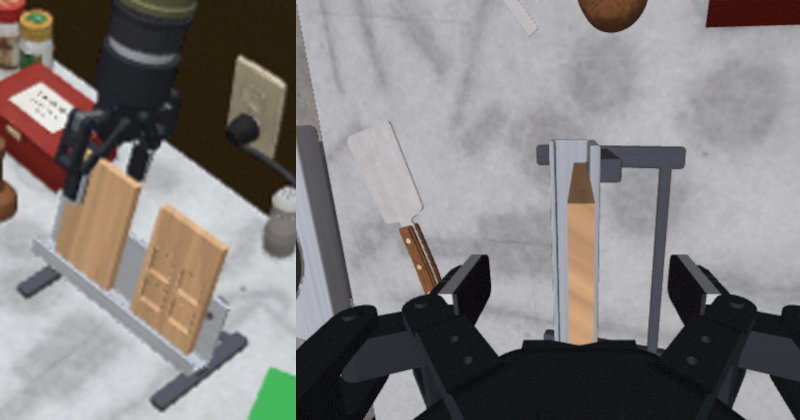

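The jaws straddle the board. In the wrist picture its top edge is centred at u≈287 and the jaws at ≈283.5, so I'll shift about 1 mm along tool x and close.

```bash
python3 -m creep '[120,1,0,-0.25,0,0,0, 200,0,0,0,0,0,0, 255,0,0,0,0,0,0, 255,0,0,0,0,0,0, 255,0,0,0,0,0,0, 255,0,0,0,0,0,0, 255,0,0,0,0,0,0, 255,0,0,0,0,0,0, 255,0,0,0,0,0,0, 255,0,0,0,0,0,0]' 50
```

```text
time: 5.4
tcp_pos: [544.5, 108.5, 150.6]
eef_rot: [[0.967, 0.044, -0.25], [0.042, -0.999, -0.012], [-0.251, 0.001, -0.968]]
contact_force: [-2.7, -0.6, 5.5]
grip_width: 0.111
```

Gripped: opening 9.4 mm against a 10 mm board. The seated pose is recorded. I'll lift along the board.

```bash
python3 -m creep '[255,1.2,0.05,4.8,0,0,0, 255,2.5,0.1,9.7,0,0,0, 255,2.5,0.1,9.7,0,0,0, 255,2.5,0.1,9.7,0,0,0, 255,2.5,0.1,9.7,0,0,0, 255,2.5,0.1,9.7,0,0,0, 255,2.5,0.1,9.7,0,0,0, 255,2.5,0.1,9.7,0,0,0, 255,2.5,0.1,9.7,0,0,0, 255,2.5,0.1,9.7,0,0,0, 255,2.5,0.1,9.7,0,0,0, 255,2.5,0.1,9.7,0,0,0, 255,2.5,0.1,9.7,0,0,0, 255,2.5,0.1,9.7,0,0,0, 255,1.2,0.05,4.8,0,0,0, 255,0,0,0,0,0,0]'
python3 -m creep '[255,0,0,0,0.0436,0.0021,0.169, 255,0,0,0,0.0436,0.0021,0.169, 255,0,0,0,0.0436,0.0021,0.169, 255,0,0,0,0.0436,0.0021,0.169, 255,0,0,0,0.0436,0.0021,0.169, 255,0,0,0,0.0436,0.0021,0.169, 255,0,0,0,0.0436,0.0021,0.169, 255,0,0,0,0.0436,0.0021,0.169, 255,0,0,0,0.0436,0.0021,0.169, 255,0,0,0,0.0436,0.0021,0.169, 255,0,0,0,0.0436,0.0021,0.169, 255,0,0,0,0.0436,0.0021,0.169, 255,0,0,0,0.0436,0.0021,0.169, 255,0,0,0,0.0436,0.0021,0.169, 255,0,0,0,0.0436,0.0021,0.169, 255,0,0,0,0.0436,0.0021,0.169, 255,0,0,0,0.0436,0.0021,0.169, 255,0,0,0,0.0436,0.0021,0.169, 255,0,0,0,0,0,0, 255,0,0,0,0,0,0]'
python3 - <<'E'
from h import *
from scipy.spatial.transform import Rotation as Ro
np.set_printoptions(precision=3,suppress=True)
o=manip.get_obs(); print(o['q'],o['tcp_pos'],o['contact_force'],o['grip_width'])
R0=np.array([[0.967,0.044,-0.25],[0.042,-0.999,-0.012],[-0.251,0.001,-0.968]])@np.diag([-1,-1,1])
u,_,v=np.linalg.svd(R0)
print('rot err to apply',(Ro.from_matrix(u@v)*Ro.from_matrix(o['eef_rot']).inv()).as_rotvec())
save('scene','s4',(245,80,385,300),1)
save('wrist','w4')
a=cv2.imread('pics/s4.png');b=cv2.imread('pics/w4.png')
a=cv2.resize(a,None,fx=420/220,fy=420/220,interpolation=cv2.INTER_CUBIC)
cv2.imwrite('pics/c4.png',np.hstack([a,b])[:, :800])
E
```

```text
time: 7.4
tcp_pos: [579.9, 109.9, 286.4]
eef_rot: [[0.967, 0.044, -0.249], [0.042, -0.999, -0.012], [-0.25, 0.001, -0.968]]
contact_force: [-0.0, 0.0, 0.1]
grip_width: 0.11
time: 9.9
tcp_pos: [579.5, 109.9, 285.9]
eef_rot: [[-0.967, -0.041, -0.25], [-0.04, 0.999, -0.012], [0.25, -0.001, -0.968]]
contact_force: [-0.2, -0.4, -0.2]
grip_width: 0.111
[  9.805  29.031  15.959  91.319   1.774 -82.777] [579.535 109.863 285.941] [-0.18  -0.41  -0.227] 0.11144080711866079
rot err to apply [0.    0.    0.002]
```

View pics/c4.png

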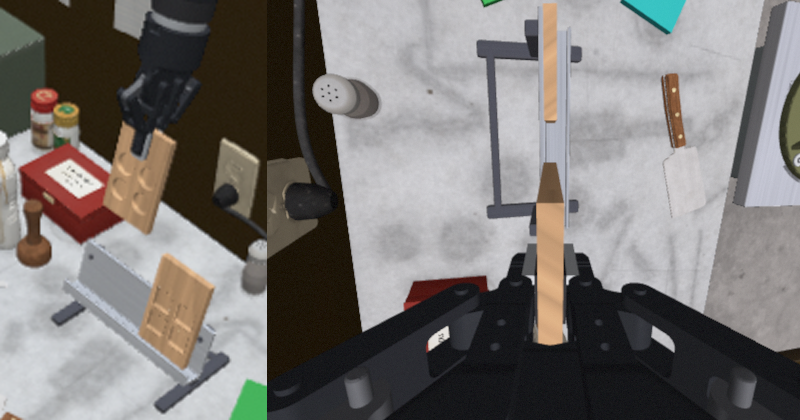

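The board is turned and its round hollows now face the front. j6 is −82.8, so it went as planned. Next I'll check the board's sideways offset in the grip, then descend 4 mm in front of the panel and 3 mm above the ledge.

```bash
python3 - <<'E'
from h import *
c=manip.get_calibration('wrist');f=210/np.tan(np.radians(c['vfov'])/2);T=np.array(c['T_tool_cam'])
for u,v in((270,203),(297,203)):
    d=T[:3,:3]@np.array([(u-c['cx'])/f,(v-c['cy'])/f,1])
    for z in(-20,-18,-16):
        s=(z-T[2,3])/d[2];print(u,z,(T[:3,3]+s*d)[:2])
E
python3 -m creep '[255,-2.93,-0.115,-10.1,0,0,0.002, 255,-2.93,-0.115,-10.1,0,0,0, 255,-2.93,-0.115,-10.1,0,0,0, 255,-2.93,-0.115,-10.1,0,0,0, 255,-2.93,-0.115,-10.1,0,0,0, 255,-2.93,-0.115,-10.1,0,0,0, 255,-2.93,-0.115,-10.1,0,0,0, 255,-2.93,-0.115,-10.1,0,0,0, 255,-2.93,-0.115,-10.1,0,0,0, 255,-2.93,-0.115,-10.1,0,0,0, 255,-2.93,-0.115,-10.1,0,0,0, 255,-2.93,-0.115,-10.1,0,0,0, 255,-2.93,-0.115,-10.1,0,0,0, 255,0,0,0,0,0,0]'
```

```text
270 -20 [ -3.7636355  -39.42245801]
270 -18 [ -3.85170994 -38.91651153]
270 -16 [ -3.93978439 -38.41056504]
297 -20 [  5.72160769 -39.4263259 ]
297 -18 [  5.82075843 -38.92045576]
297 -16 [  5.91990918 -38.41458562]
time: 11.75
tcp_pos: [540.8, 108.3, 154.0]
eef_rot: [[-0.967, -0.046, -0.251], [-0.044, 0.999, -0.013], [0.252, -0.001, -0.968]]
contact_force: [0.9, -0.3, -0.2]
grip_width: 0.107
```

```bash
python3 -m creep '[255,0,-2,0,0,0,0, 255,-0.3,0,-1,0,0,0, 255,-0.3,0,-1,0,0,0, 255,0,0,0,0,0,0]'
python3 -m creep '[255,1,0,-0.25,0,0,0, 255,1,0,-0.25,0,0,0, 255,1,0,-0.25,0,0,0, 255,0,0,0,0,0,0]'
```

```text
time: 12.25
tcp_pos: [541.0, 106.4, 152.9]
eef_rot: [[-0.967, -0.046, -0.25], [-0.045, 0.999, -0.012], [0.25, -0.001, -0.968]]
contact_force: [-0.4, 0.2, -0.7]
grip_width: 0.111
time: 12.75
tcp_pos: [544.1, 106.4, 152.0]
eef_rot: [[-0.967, -0.046, -0.25], [-0.044, 0.999, -0.012], [0.25, -0.001, -0.968]]
contact_force: [0.8, 0.4, -0.2]
grip_width: 0.112
```

```bash
python3 -m creep '[255,-0.25,0,-1,0,0,0, 255,-0.12,0,-0.5,0,0,0, 255,0,0,0,0,0,0]'
python3 -m creep '[255,-0.12,0,-0.5,0,0,0, 255,0.5,0,-0.12,0,0,0, 255,0,0,0,0,0,0]'
python3 -m creep '[255,0.5,0,-0.12,0,0,0, 255,0.5,0,-0.12,0,0,0, 255,0,0,0,0,0,0]'
```

```text
time: 13.12
tcp_pos: [543.7, 106.4, 150.9]
eef_rot: [[-0.967, -0.046, -0.249], [-0.045, 0.999, -0.012], [0.25, -0.001, -0.968]]
contact_force: [0.1, -0.0, 2.4]
grip_width: 0.11
time: 13.5
tcp_pos: [544.0, 106.3, 150.8]
eef_rot: [[-0.967, -0.046, -0.249], [-0.044, 0.999, -0.012], [0.25, -0.001, -0.968]]
contact_force: [-1.1, -1.8, 6.2]
grip_width: 0.111
time: 13.88
tcp_pos: [544.4, 106.3, 150.7]
eef_rot: [[-0.967, -0.046, -0.25], [-0.045, 0.999, -0.012], [0.251, -0.001, -0.968]]
contact_force: [-1.5, -0.9, 9.0]
grip_width: 0.111
```

Seated on the ledge (9 N up) and at the recorded pose. I'll nudge it back, then open.

```bash
python3 -m creep '[255,0.6,0,0.15,0,0,0, 255,0.6,0,0.15,0,0,0, 255,0,0,0,0,0,0]'
python3 -m creep '[200,0,0,0,0,0,0, 180,0,0,0,0,0,0, 150,0,0,0,0,0,0, 100,0,0,0,0,0,0, 40,0,0,0,0,0,0, 0,0,0,0,0,0,0, 0,0,0,0,0,0,0, 0,0,0,0,0,0,0, 0,0,0,0,0,0,0]'
python3 - <<'E'
from h import *
save('scene','s5',(265,180,375,300),5);save('top','t5',(270,175,365,235),8)
a=cv2.resize(cv2.imread('pics/s5.png'),(440,480));b=cv2.resize(cv2.imread('pics/t5.png'),(360,227))
m=np.zeros((480,800,3),np.uint8);m[:,:440]=a;m[:227,440:]=b
w=None
save('wrist','w5');m[227:,440:]=cv2.resize(cv2.imread('pics/w5.png'),(337,253)).copy()[:, :360] if 0 else cv2.resize(cv2.imread('pics/w5.png'),(360,253))
cv2.imwrite('pics/c5.png',m)
E
```

```text
time: 14.25
tcp_pos: [544.5, 106.4, 150.7]
eef_rot: [[-0.966, -0.046, -0.253], [-0.044, 0.999, -0.012], [0.253, -0.0, -0.967]]
contact_force: [-4.6, 0.2, 6.8]
grip_width: 0.107
time: 15.38
tcp_pos: [546.2, 106.4, 150.0]
eef_rot: [[-0.967, -0.046, -0.25], [-0.044, 0.999, -0.012], [0.25, -0.001, -0.968]]
contact_force: [-0.4, -0.6, -0.4]
grip_width: 1.0
```

View pics/c5.png

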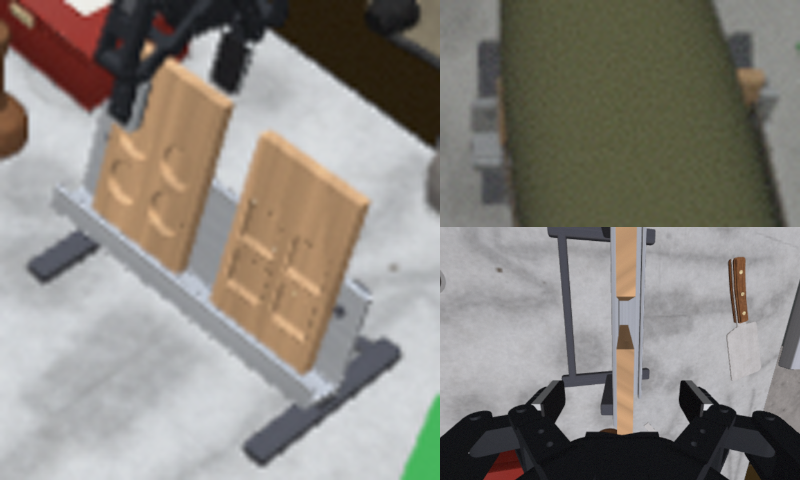

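The board stands in the stand with its round hollows to the front (left panel, ~(150,180)) and the jaws are clear of it. I'll retreat along the board axis, then move back to the side so that both cameras can check it.

```bash
python3 -m creep '[0,1.2,0,4.8,0,0,0, 0,2.5,0.1,9.7,0,0,0, 0,3.7,0.1,14.5,0,0,0, 0,3.7,0.1,14.5,0,0,0, 0,3.7,0.1,14.5,0,0,0, 0,3.7,0.1,14.5,0,0,0, 0,3.7,0.1,14.5,0,0,0, 0,3.7,0.1,14.5,0,0,0, 0,3.7,0.1,14.5,0,0,0, 0,-20,25,10,0,0,0, 0,-25,30,0,0,0,0, 0,-25,35,0,0,0,0, 0,-25,35,0,0,0,0, 0,-25,35,0,0,0,0, 0,-25,35,0,0,0,0, 0,-25,35,0,0,0,0, 0,-25,35,0,0,0,0, 0,-25,35,0,0,0,0, 0,-25,35,0,0,0,0, 0,0,0,0,0,0,0]'
python3 - <<'E'
from h import *
save('scene','s6',(265,180,375,300),5);save('top','t6',(270,175,365,235),8)
m=np.zeros((600,800,3),np.uint8)
m[:480,:440]=cv2.resize(cv2.imread('pics/s6.png'),(440,480))
m[:227,440:]=cv2.resize(cv2.imread('pics/t6.png'),(360,227))
m[230:457,440:]=cv2.resize(cv2.imread('pics/b.png'),(360,227))
cv2.imwrite('pics/c6.png',m[:480])
# shift measured by template matching against first pictures
for n,boxes in(('scene',{'turned top':(292,187,324,210),'other':(315,210,360,275)}),('top',{'turned':(280,190,316,214),'other':(322,190,360,214)})):
    A=cv2.imread(f'pics/{n}0_raw.png',0).astype(np.float32);B=cv2.imread(f'pics/{n[0]}6_raw.png',0).astype(np.float32)
    for k,(x0,y0,x1,y1) in boxes.items():
        print(n,k,cv2.phaseCorrelate(A[y0:y1,x0:x1],B[y0:y1,x0:x1],cv2.createHanningWindow((x1-x0,y1-y0),cv2.CV_32F)))
E
```

```text
time: 18.02
tcp_pos: [329.2, 444.1, 276.4]
eef_rot: [[-0.967, -0.05, -0.25], [-0.048, 0.999, -0.013], [0.25, -0.0, -0.968]]
contact_force: [0.1, -1.4, 0.3]
grip_width: 1.002
scene turned top ((-0.0015288865616120972, -0.1861753909401216), 1.0224613547325134)
scene other ((0.4489629732846794, -0.066514989121778), 0.9803921741467935)
top turned ((0.25026011993719877, 0.478075496203072), 0.8204732491048398)
top other ((0.00614021500905082, -0.014822343125921122), 0.9260757098595301)
```

View pics/c6.png

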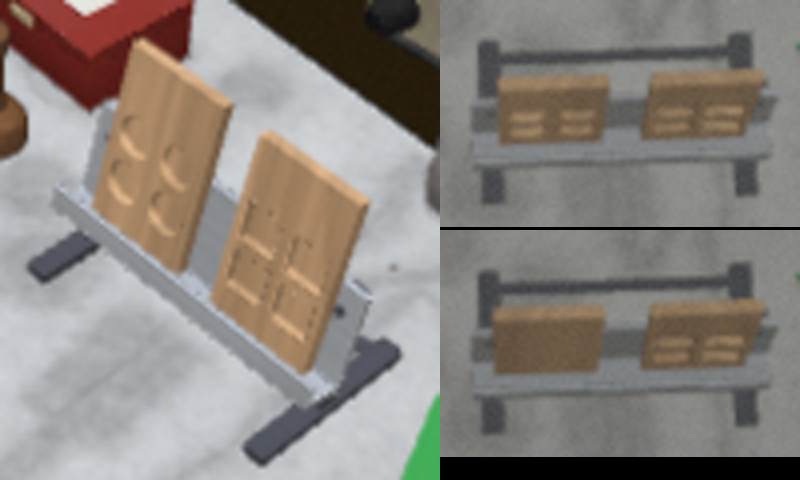

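The board is turned and its neighbour is unmoved, but the top view suggests the turned board sits a few mm right of where it was. I'll measure that by edge profile.

```bash
python3 - <<'E'
from h import *
for r0,r1 in((196,199),(200,204),(206,211)):
  for n in('t0','t6'):
    A=cv2.imread('pics/'+{'t0':'top0_raw','t6':'t6_raw'}[n]+'.png').astype(float)
    s=(A[r0:r1,:,2]-A[r0:r1,:,0]).mean(0)   # woodness R-B
    def edge(a,b,t=25):
        x=np.arange(a,b); v=s[a:b]; i=np.where(np.diff(np.sign(v-t)))[0]; return [round(float(x[k]+(t-v[k])/(v[k+1]-v[k])),2) for k in i]
    print(r0,n,'left',edge(278,292),'right',edge(306,320),'other',edge(320,332),edge(345,362))
E
```

```text
196 t0 left [283.48] right [313.08] other [325.04] [354.47]
196 t6 left [284.64] right [314.35] other [325.04] [354.52]
200 t0 left [283.92] right [312.25] other [324.42] [352.82]
200 t6 left [285.25] right [313.38] other [324.34] [352.79]
206 t0 left [284.24] right [311.31] other [323.12] [350.13]
206 t6 left [285.35] right [312.47] other [323.0, 323.0] [350.05]
```

It is shifted 1.2 px ≈ 3.2 mm towards −y with no tilt, and the neighbour has moved less than 0.1 px. There is plenty of time, so I'll regrasp and move it 3 mm back.

```bash
python3 -m creep '[0,24.5,-33.6,0,0,0,0, 0,24.5,-33.6,0,0,0,0, 0,24.5,-33.6,0,0,0,0, 0,24.5,-33.6,0,0,0,0, 0,24.5,-33.6,0,0,0,0, 0,24.5,-33.6,0,0,0,0, 0,24.5,-33.6,0,0,0,0, 0,24.5,-33.6,0,0,0,0, 0,24.5,-33.6,0,0,0,0, 0,24.5,-33.6,-10,0,0,0, 0,0,0,0,0,0,0]'
python3 -m creep '[0,-3.3,-0.1,-12.9,0,0,0, 0,-3.3,-0.1,-12.9,0,0,0, 0,-3.3,-0.1,-12.9,0,0,0, 0,-3.3,-0.1,-12.9,0,0,0, 0,-3.3,-0.1,-12.9,0,0,0, 0,-3.3,-0.1,-12.9,0,0,0, 0,-3.3,-0.1,-12.9,0,0,0, 0,-3.3,-0.1,-12.9,0,0,0, 0,-3.3,-0.1,-12.9,0,0,0, 0,0,0,0,0,0,0]'
```

```text
time: 19.5
tcp_pos: [576.8, 102.3, 265.0]
eef_rot: [[-0.967, -0.041, -0.251], [-0.039, 0.999, -0.012], [0.251, -0.002, -0.968]]
contact_force: [0.1, -0.7, 0.7]
grip_width: 0.996
time: 20.75
tcp_pos: [545.1, 105.1, 148.8]
eef_rot: [[-0.967, -0.046, -0.252], [-0.044, 0.999, -0.013], [0.252, -0.001, -0.968]]
contact_force: [-0.8, 0.6, 0.2]
grip_width: 1.001
```

```bash
python3 -m creep '[120,0,0,0.5,0,0,0, 200,0,0,0,0,0,0, 255,0,0,0,0,0,0, 255,0,0,0,0,0,0, 255,0,0,0,0,0,0, 255,0,0,0,0,0,0, 255,0,0,0,0,0,0, 255,0,0,0,0,0,0]'
python3 -m creep '[255,-0.5,0,3,0,0,0, 255,-0.1,1.6,0,0,0,0, 255,-0.1,1.6,0,0,0,0, 255,0,0,0,0,0,0]'
python3 -m creep '[255,0,0,-1,0,0,0, 255,0,0,-1,0,0,0, 255,0,0,-0.8,0,0,0, 255,0,0,0,0,0,0]'
```

```text
time: 21.75
tcp_pos: [545.2, 105.2, 150.9]
eef_rot: [[-0.967, -0.046, -0.251], [-0.045, 0.999, -0.012], [0.251, -0.001, -0.968]]
contact_force: [-3.1, -1.0, 4.3]
grip_width: 0.107
time: 22.25
tcp_pos: [545.5, 108.7, 153.3]
eef_rot: [[-0.967, -0.046, -0.25], [-0.045, 0.999, -0.012], [0.25, -0.001, -0.968]]
contact_force: [-0.3, -0.2, -0.5]
grip_width: 0.114
time: 22.75
tcp_pos: [545.0, 108.5, 151.0]
eef_rot: [[-0.967, -0.046, -0.25], [-0.044, 0.999, -0.012], [0.251, -0.001, -0.968]]
contact_force: [-3.3, 0.1, 4.4]
grip_width: 0.112
```

```bash
python3 -m creep '[200,0.4,0,-0.4,0,0,0, 180,0,0,0,0,0,0, 150,0,0,0,0,0,0, 100,0,0,0,0,0,0, 40,0,0,0,0,0,0, 0,0,0,0,0,0,0, 0,0,0,0,0,0,0, 0,0,0,0,0,0,0, 0,0,0,0,0,0,0]'
python3 -m creep '[0,1.2,0,4.8,0,0,0, 0,2.5,0.1,9.7,0,0,0, 0,3.7,0.1,14.5,0,0,0, 0,3.7,0.1,14.5,0,0,0, 0,3.7,0.1,14.5,0,0,0, 0,3.7,0.1,14.5,0,0,0, 0,3.7,0.1,14.5,0,0,0, 0,3.7,0.1,14.5,0,0,0, 0,3.7,0.1,14.5,0,0,0, 0,-20,25,10,0,0,0, 0,-25,30,0,0,0,0, 0,-25,35,0,0,0,0, 0,-25,35,0,0,0,0, 0,-25,35,0,0,0,0, 0,-25,35,0,0,0,0, 0,-25,35,0,0,0,0, 0,-25,35,0,0,0,0, 0,-25,35,0,0,0,0, 0,-25,35,0,0,0,0, 0,0,0,0,0,0,0]'
python3 - <<'E'
from h import *
save('scene','s7',(265,180,375,300),5);save('top','t7',(270,175,365,235),8)
m=np.zeros((480,800,3),np.uint8)
m[:,:440]=cv2.resize(cv2.imread('pics/s7.png'),(440,480))
m[:227,440:]=cv2.resize(cv2.imread('pics/t7.png'),(360,227))
cv2.imwrite('pics/c7.png',m)
for r0,r1 in((196,199),(200,204),(206,211)):
  for n in('top0_raw','t7_raw'):
    A=cv2.imread('pics/'+n+'.png').astype(float)
    s=(A[r0:r1,:,2]-A[r0:r1,:,0]).mean(0)
    def edge(a,b,t=25):
        x=np.arange(a,b); v=s[a:b]; i=np.where(np.diff(np.sign(v-t)))[0]; return [round(float(x[k]+(t-v[k])/(v[k+1]-v[k])),2) for k in i]
    print(r0,n,'left',edge(278,292),'right',edge(306,320),'other',edge(320,332),edge(345,362))
E
```

```text
time: 23.88
tcp_pos: [545.8, 108.5, 150.3]
eef_rot: [[-0.967, -0.046, -0.25], [-0.044, 0.999, -0.012], [0.25, -0.001, -0.968]]
contact_force: [-0.7, 0.3, 0.4]
grip_width: 1.001
time: 26.38
tcp_pos: [328.8, 446.2, 276.6]
eef_rot: [[-0.967, -0.05, -0.25], [-0.048, 0.999, -0.013], [0.25, -0.0, -0.968]]
contact_force: [0.0, -0.4, 0.6]
grip_width: 1.002
196 top0_raw left [283.48] right [313.08] other [325.04] [354.47]
196 t7_raw left [283.61] right [313.07] other [325.03] [354.48]
200 top0_raw left [283.92] right [312.25] other [324.42] [352.82]
200 t7_raw left [284.03] right [312.35] other [324.38] [352.9]
206 top0_raw left [284.24] right [311.31] other [323.12] [350.13]
206 t7_raw left [284.04] right [311.3] other [323.04] [350.2]
```

View pics/c7.png

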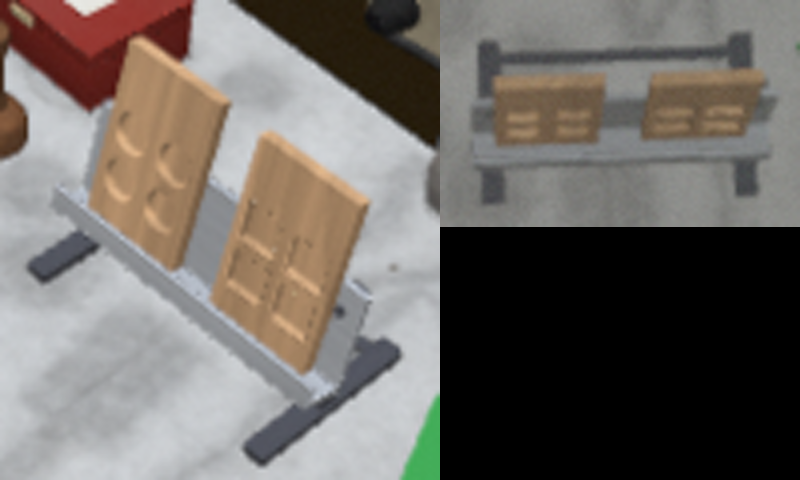

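The board's edges are now back within 0.2 px (about 0.5 mm) of their first places, its round hollows face the front, and the neighbour has not moved. I'll hand in the job.

```bash
python3 -c "from station import manip; print(manip.close_job())"
```

```text
the job is handed in; nothing more can be done
None
```

The left board is turned. Its four round hollows now face out of the front, it stands same end up in its old place, and it leans on the back panel. I handed the job in at about 26.5 s of the 48 s.

- **How it was done:** I gripped the board near its top across the 10 mm, lifted it clear along its slope and turned it half round about its long axis. Then I lowered it onto the ledge and against the panel.
- **Correction:** after the first placing the board stood about 3.2 mm off sideways. My 2 mm correction for its offset in the grip had gone the wrong way, so I gripped it again and moved it back.
- **Last checks:** in the top view the turned board's edges are within 0.2 px (about 0.5 mm) of where they started, and the other board's are within 0.1 px. The scene view shows the round hollows to the front and both boards leaning alike. The gripper is open and well clear of both boards.
- **Forces:** the readings I took never showed more than about 9 N.
- **What disagreed:** one move was refused for a miscounted row, and nothing moved. A coarser image match on the first placing read the sideways shift smaller than the edge measurement did; I went by the edges.

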